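Clip a hook plate into the counter display bracket

TASK

Take the blue hook plate out of the wooden stand and slide its two ears down into the slots of the grey counter bracket, hook towards the yellow stripe, until it sits flat on the ledge and both brass spring clips have snapped back over the ears. Push gently - it should never be forced - then let go, and leave the yellow sign and everything else on the counter as it is.

Things in the scene. Friction and masses are not known exactly. Their poses are not given: they have to be found in the camera images.
- plate: Blue upright plate, about 220 g: 6 mm thick (x), 100 mm wide (y), 80 mm tall (z up), the lowest 14 mm only 88 mm wide. Origin: centre of its bottom edge. A bare aluminium ear on each side reaches out to y = +-62 mm, 14 to 50 mm above the bottom edge, 6 mm thick. A hook sticks out to -x, a black grip tab stands on top. It starts upright in one groove of the stand.
- tab (a point): Centre of the plate's black grip tab, 96 mm above the plate's bottom edge. The tab is 14 mm thick (plate x), 36 mm wide (y) and 32 mm tall, on the plate's top edge: pinch it from above across its thickness. Lower on the front is only the hook.
- hook_tip (a point): Tip of the plate's hook, 42 mm in front (-x) of the plate and 68 mm above its bottom edge.
- stand: Fixed wooden stand, 118 x 84 x 30 mm, origin at the centre of its underside. Two grooves along its y at x = -35 and +35 mm, 9 mm wide, floor 12 mm up: the blue plate stands loose in one, the yellow sign in the other, both turned like the stand. Lift 30 mm to be clear.
- sign: Yellow sign plate with white grip tab, without ears or hook, otherwise like the blue plate; in the other groove of the stand. To be left alone. Origin at the centre of its bottom edge.
- bracket: Fixed grey bracket, origin on its underside midway between the slots, z up. Base 12 mm high, 180 mm wide (y), from x = -70 (long side, yellow stripe) to +35 mm. Two steel uprights at y = +-54 to +-72 mm hold the slots. Seated, the plate's frame is turned like the bracket's, x and y equal. It bends if the plate presses on it with more than 28 N.
- slot_mouth (a point): Midway between the two slots' mouths, 142 mm above the bracket's underside. Each slot is vertical, open to the inside and top, 9 mm wide (bracket x), outer wall at y = +-63.5 mm, straight up to 128 mm, above that flared about 7 mm outwards (x and y) to the mouth.
- stripe (a point): Middle of the yellow stripe on the base, 60 mm in front (-x) of the slots. Between the uprights is a rubber-faced black ledge on which the plate's bottom edge comes to rest. It has been set at a height that is NOT measured: its top is 20 to 60 mm above the bracket's underside, so the end of the slide must be felt.
- clip_l (a joint): Brass spring clip in the slot at the bracket's +y side, carried by the ledge: m pushed outwards, 0 at rest, to 0.008. Ears meet the clips with the plate about 46 mm above its seat; both together resist with 5 to 9 N at first, 1 to 4 N once past the ramp. In the last 4 mm they snap back over the ears and hold the plate down; then it stands hard on the ledge.
- clip_r (a joint): The same for the clip at the bracket's -y side. At rest a clip's nose reaches in to 58 mm from the middle, 3.5 mm above the top of a seated ear.
- screwdriver: Screwdriver lying on the counter, to be left alone.
- tape: Roll of tape, 90 mm wide, 24 mm high, to be left alone.
- glitter: Red jar, 52 mm wide, 85 mm high, to be left alone.
- bulbs: Blue box, 90 x 160 x 70 mm, to be left alone.
- mug: White mug, 80 mm wide, 90 mm high, to be left alone.
There are look-alikes about, which are no part of the job. What is shaped like the bracket but orange is not meant.

How it is judged:
By the outcome, as a careful person would: the job done as asked, in the order asked, and still so for the second after the job is handed in, with the robot touching nothing.
It also fails if it takes over 72 s, if anything falls off the work surface, if the arm or the gripper's body presses on something with over 40 N, if the wrist force passes 120 N, or if a joint passes its speed limit or range.

ROBOT

A 6-joint arm with a two-finger parallel gripper is mounted at the origin on the work surface. World frame = base frame: x ahead of the robot, y to its left, z up, the work surface at z = 0. Lengths are in m, angles in degrees, forces in N, time in s.
With the tool pointing down it reaches from about 0.4 to 0.825 m from the base axis. Payload 7 kg.
Tool frame: the origin (TCP) lies on the centre line of the jaws, within the pads' length; the fingertips stand 19 mm ahead of it and the grasp point (between the pads) is the TCP (r.tip_extent is the distance from the TCP to the fingertips, in m); z points along the fingers, y is the line along which they close (so a half turn about z gives the same grasp; the last joint's range is limited). The gripper opens to 88 mm and grips with 3 to 60 N. Pads are 19 mm wide; open, the fingers measure 130 mm over their backs; the gripper's body (78 mm by 193 mm) begins 47 mm behind the grasp point.
Start: joints at [-56.545, 20.546, 0.682, 0, -70.136, -16.507], TCP at [0.197, -0.646, 0.246] pointing down, gripper open.
Joint ranges: [-176.03, 176.03], [-82.01, 121.73], [-58.28, 71.71], [-173.87, 95.51], [-174.79, -0.11], [-173.66, 173.66]. Speed limits (degrees/s): [136.94, 136.94, 172.46, 180, 180, 180].

INTERFACE

Orientations are given as [roll, pitch, yaw] about the fixed x, y, z axes, in that order (R = Rz(yaw) Ry(pitch) Rx(roll)).
In Python, from plant import r gives the robot as it stands. The module is installed in compiled form; this text tells all that it offers.
- The arm moves only by the tool jog_arm, never from a script. Its argument "deltas" is a list that holds one entry, the list of rows, each a list of 5 numbers: the opening, from -1 (shut) to 1 (fully open), then the shift along the world's x, y, z in cm, then the turn about the world's z in rad. In form: [[[claw, dx, dy, dz, turn], ...]]. A call has 1 to 8 rows; each row shifts and turns the commanded pose from where the row before left it; what a row does not reach is not made up. A row lasts 1/8 s, in which the tool goes at most 62.5 mm and 10.7 degrees, less where a joint would pass 70% of its speed; a pose out of reach is approached as far as the arm can. A call with a gripper value outside its range is refused whole. The fingers move at their own pace and stop on an object; "force" is the grip in N (left out, the last holds). Time passes only in rows, so rows that do not move let the fingers close. It gives the time, the measured TCP pose, the force, the opening and the grip force at its end, in the units of the state.
- r.get_state(): the state, without advancing time (a new reading comes with each control period).
- r.capture(name): name is "scene" or "side" or "wrist"; returns the picture (384x512x3 uint8, blue, green, red); there is no depth.
- r.camera_info(name): a dict with "fx", "fy", "cx", "cy" (pixels), "k1" (the pictures are not rectified: a ray, as slopes to the right and down, at radius r is drawn at 1 + k1 r^2 times it, then the intrinsics apply), "view" (4x4, takes a point from world to camera coordinates). Camera axes: x right, y up, looking along -z (the intrinsics and any distortion apply to the point x, -y, -z); pixel columns grow to the right and rows downward; lengths in m; the calibration is good to about 2 mm. A picture is of the moment at which its call begins: read the wrist's pose just before it. camera_info takes no time and is no camera call; for the wrist camera it gives the pose at the moment of the call.
- r.close_job(): hands the job in; it is judged then, once.
The state is a dict: "time_s": time; "joints": joint angles; "qd": joint speeds; "joint_torque": joint torques, N m; "tcp_pos": TCP position; "eef_rot": TCP orientation; "contact_force": force on the tool from outside, world axes, zero at the start; "moment": the same for the moment, N m; "gripper_width": finger opening in m; "gripper_force": force on a finger pad.
Only numpy, scipy, OpenCV 4.12 (cv2) and the standard library are available. Lean on these libraries where they do the work, as an engineer would, in place of code of your own. Each camera call takes 0.05 s, during which the arm holds its last target. There are 200 camera calls.

## Working session

There is one attempt and no reset: what is moved stays moved. The work goes in short steps, Python scripts to look and compute and a tool call to move; the robot and the scene stay as the last step left them, time stands still between calls to the robot, and variables do not carry over. Pictures are saved under pics/ and viewed, at most 10 in all, crops included, and the job is handed in when it is done.

Besides the shell and the picture viewer there is one more tool, called after "Call:" in YAML: its name, and indented under it one key for each argument. jog_arm: Moves the arm, as the interface text tells. Its arguments: {"type":"object","properties":{"deltas":{"type":"array"},"force":{"type":"number"}},"required":["deltas"]}

```bash
mkdir -p pics; cat > h.py <<'E'
import numpy as np, cv2
from plant import r
def proj(n,P,ci=None):
    c=ci or r.camera_info(n); V=np.array(c["view"]); P=np.atleast_2d(P)
    p=P@V[:3,:3].T+V[:3,3]; s=np.c_[p[:,0]/-p[:,2],-p[:,1]/-p[:,2]]
    s=s*(1+c["k1"]*(s**2).sum(1,keepdims=True))
    return s*[c["fx"],c["fy"]]+[c["cx"],c["cy"]]
def ray(n,uv,ci=None):
    c=ci or r.camera_info(n); V=np.array(c["view"])
    d=(np.array(uv,float)-[c["cx"],c["cy"]])/[c["fx"],c["fy"]]; s=d.copy()
    for _ in range(20): s=d/(1+c["k1"]*(s@s))
    D=V[:3,:3].T@np.array([s[0],-s[1],-1]); return -V[:3,:3].T@V[:3,3],D/np.linalg.norm(D)
def onz(n,uv,z,ci=None):
    o,d=ray(n,uv,ci); return o+d*(z-o[2])/d[2]
def tri(obs):
    A=0;b=0
    for n,uv in obs:
        o,d=ray(n,uv); M=np.eye(3)-np.outer(d,d); A=A+M; b=b+M@o
    X=np.linalg.solve(A,b); return X,[np.round(proj(n,X)[0]-uv,1) for n,uv in obs]
E
python3 - <<'E'
from h import *
for n in ("scene","side"):
    im=r.capture(n); cv2.imwrite(f"pics/{n}0.png",im); cv2.imwrite(f"pics/{n}0b.png",cv2.resize(im,(800,600),interpolation=cv2.INTER_CUBIC))
    c=r.camera_info(n); V=np.array(c["view"]); print(n,c["fx"],c["k1"],(-V[:3,:3].T@V[:3,3]).round(3))
print(r.get_state())
E
```

```text
scene 352.51746193912186 -0.03408514766780814 [1.383 0.19  0.654]
side 457.218271309218 -0.12972431380870675 [0.092 0.779 0.926]
{'time_s': 0.1, 'joints': array([-5.65465786e+01,  2.05874790e+01,  6.39468270e-01, -1.55749083e-02,
       -7.01367537e+01, -1.65067879e+01]), 'qd': array([ 0.01020494, -0.10849743,  0.07766046,  0.04833892,  0.02570578,
        0.0259929 ]), 'joint_torque': array([-1.54879333e-03, -5.84161091e+01,  2.93750238e+01,  7.01553941e+00,
        1.01540811e-02, -5.15859176e-05]), 'tcp_pos': array([ 0.19659512, -0.64531248,  0.24472488]), 'eef_rot': array([ 1.79914569e+02, -1.00471511e-02, -1.63058662e+02]), 'contact_force': array([0.44186758, 0.12732798, 1.13543802]), 'moment': array([-0.05759922, -0.00454818,  0.07531828]), 'gripper_force': 0.0, 'gripper_width': 0.08759636242187646}
```

View pics/scene0b.png

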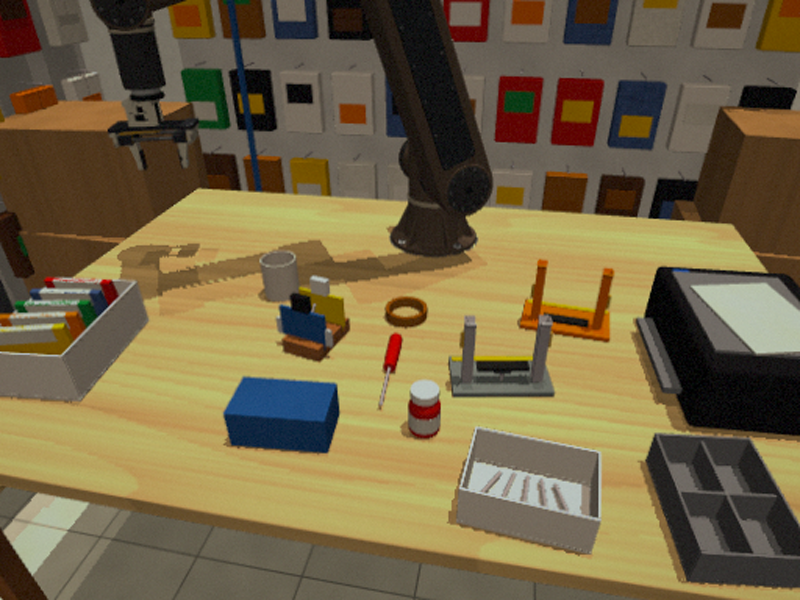

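View pics/side0b.png

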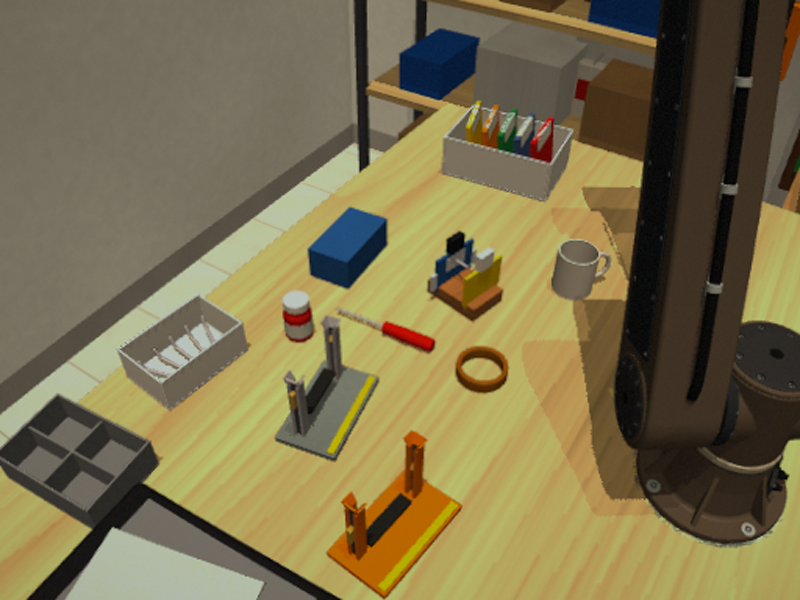

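The scene view shows the blue plate at (305,325) with its black tab at (302,302), the yellow sign at (328,305), the grey bracket at (500,355) and the orange look-alike at (566,300). In the side view the plate is at (453,262), the bracket at (328,390) and the orange one at (395,510).

Possible mix-ups:
- **Plate:** the blue box (283,413) and the blue card in the bin (88,290) are not it. I choose the plate with the black tab at (302,302).
- **Bracket:** I choose the grey one.

Next I check both in close crops.

```bash
python3 - <<'E'
from h import *
S=cv2.imread("pics/scene0.png"); D=cv2.imread("pics/side0.png")
def crop(im,x,y,w=80,h=60): return cv2.resize(im[y:y+h,x:x+w],(400,300),interpolation=cv2.INTER_CUBIC)
cv2.imwrite("pics/m1.png",np.vstack([np.hstack([crop(S,165,172),crop(D,260,140)]),np.hstack([crop(S,280,195),crop(D,170,198,128,96)])]))
E
```

```text
(no output)
```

View pics/m1.png

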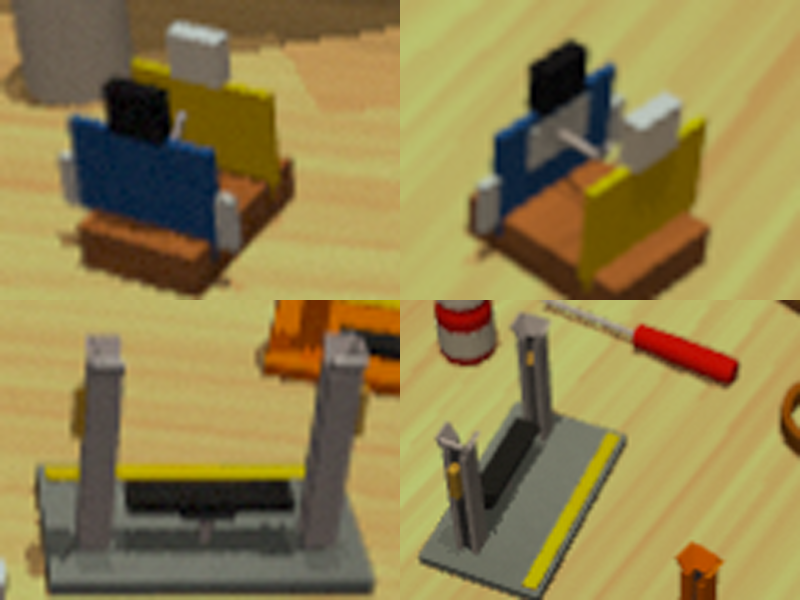

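```bash
cat > fit.py <<'E'
from h import *
from scipy.optimize import least_squares
f={'s1':("scene",lambda u,v:(165+u/5,172+v/5)),'d1':("side",lambda u,v:(260+(u-400)/5,140+v/5)),
 's2':("scene",lambda u,v:(280+u/5,195+(v-300)/5)),'d2':("side",lambda u,v:(170+(u-400)/3.125,198+(v-300)/3.125))}
def fit(obs,x0,nm):
    P=np.array([o[2] for o in obs])/1000; px=np.array([f[o[0]][1](*o[1]) for o in obs])-0.4; cams=[f[o[0]][0] for o in obs]
    C={n:r.camera_info(n) for n in("scene","side")}
    def W(q):
        c,s=np.cos(q[2]),np.sin(q[2]); return np.c_[q[0]+c*P[:,0]-s*P[:,1],q[1]+s*P[:,0]+c*P[:,1],P[:,2]]
    def res(q): w=W(q); return np.array([proj(n,a,C[n])[0]-b for n,a,b in zip(cams,w,px)])
    s=least_squares(lambda q:res(q).ravel(),x0,loss='soft_l1'); print(nm,s.x[:2].round(4),"yaw",np.degrees(s.x[2]).round(2)); print(res(s.x).round(1).tolist())
fit([('d2',(628,432),(-70,-90,12)),('d2',(420,555),(35,90,12)),('d2',(543,597),(-70,90,12)),
 ('s2',(47,572),(35,-90,12)),('s2',(373,576),(35,90,12)),('s2',(40,465),(-70,-90,12)),('s2',(47,592),(35,-90,0)),('s2',(371,594),(35,90,0)),
 ('s2',(105,350),(0,-64,142)),('s2',(345,350),(0,64,142)),('d2',(531,324),(0,-64,142)),('d2',(460,438),(0,64,142))],(.7,.2,0),'bracket')
z=12
fit([('s1',(70,118),(3,-50,80+z)),('s1',(217,153),(3,50,80+z)),('d1',(495,133),(-3,50,80+z)),('d1',(613,65),(-3,-50,80+z)),
 ('s1',(105,85),(7,-18,112+z)),('s1',(170,94),(7,18,112+z)),('d1',(584,52),(-7,-18,112+z)),('d1',(533,80),(-7,18,112+z)),('d1',(606,153),(-42,0,68+z)),
 ('s1',(241,247),(3,62,14+z)),('s1',(65,200),(3,-62,14+z))],(.6,0,0),'plate')
fit([('s1',(80,220),(59,-42,30)),('s1',(210,250),(59,42,30)),('s1',(293,165),(-59,42,30)),('d1',(583,258),(59,42,30)) if 0 else ('d1',(708,230),(-59,-42,30)),
 ('d1',(580,278),(-59,42,30)),('d1',(470,197),(59,42,30)),('s1',(85,265),(59,-42,0)),('s1',(205,290),(59,42,0)),('d1',(580,297),(-59,42,0))],(.6,0,0),'stand')
E
python3 fit.py
```

```text
bracket [0.5947 0.2113] yaw 11.52
[[-0.1, 0.7], [-0.3, 0.6], [-0.9, 0.2], [0.1, 1.2], [0.3, -0.6], [-1.5, -0.8], [-0.1, 0.5], [0.0, -0.9], [-0.7, -1.1], [-0.1, -1.7], [0.1, -0.3], [-0.6, -0.4]]
plate [ 0.5593 -0.1674] yaw -12.55
[[0.0, -0.1], [-0.4, 0.0], [0.5, 2.3], [-0.5, 1.0], [0.1, 0.2], [-2.3, 0.9], [0.1, 0.2], [2.0, -0.1], [-0.3, -0.1], [0.1, 0.5], [0.5, 0.6]]
stand [ 0.5275 -0.1552] yaw -14.92
[[-0.3, 0.8], [-3.0, 1.9], [0.7, -1.1], [-1.0, 0.4], [5.3, 3.9], [-1.6, 0.1], [-0.1, -0.3], [-1.1, 1.9], [4.5, 7.6]]
```

Call:
jog_arm:
  deltas:
    - [[0,3,4,0,0.09],[0,3,4,0,0.09],[0,3,4,0,0.09],[0,3,4,0,0.09],[0,3,4,0,0.09],[0,3,4,0,0.09],[0,3,4,0,0.09],[0,3,4,0,0.09]]
  force: 40

```text
time_s: 1.1
tcp_pos: [0.4374, -0.3241, 0.2454]
eef_rot: [180.0, 0.0, -121.6]
contact_force: [0.2, -0.6, -0.1]
gripper_width: 0.0438
gripper_force: 0.0
```

Call:
jog_arm:
  deltas:
    - [[0,3,4,0,0.09],[0,3,4,0,0.09],[0,3,4,0,0.09],[0,3,4,0,0.07],[0,0,0,0,0],[0,0,0,0,0]]

```text
time_s: 1.85
tcp_pos: [0.5564, -0.1655, 0.2451]
eef_rot: [179.9, -0.0, -102.3]
contact_force: [0.2, 0.3, -0.0]
gripper_width: 0.0438
gripper_force: 0.0
```

```bash
python3 - <<'E'
from h import *
import pickle
s=r.get_state(); c=r.camera_info("wrist"); im=r.capture("wrist"); pickle.dump(c,open("w1.pkl","wb"))
print(s["tcp_pos"],s["eef_rot"],s["gripper_width"],s["contact_force"],s["time_s"])
cv2.imwrite("pics/w1.png",cv2.resize(im,(800,600),interpolation=cv2.INTER_CUBIC))
V=np.array(c["view"]);print((-V[:3,:3].T@V[:3,3]).round(3),c["fx"])
E
```

```text
[ 0.55643708 -0.16546015  0.24510359] [ 1.79941113e+02 -8.38831020e-03 -1.02302981e+02] 0.04379156808812474 [ 0.19656153  0.2973602  -0.04324366] 1.85
[ 0.542 -0.233  0.384] 275.8477883019481
```

View pics/w1.png

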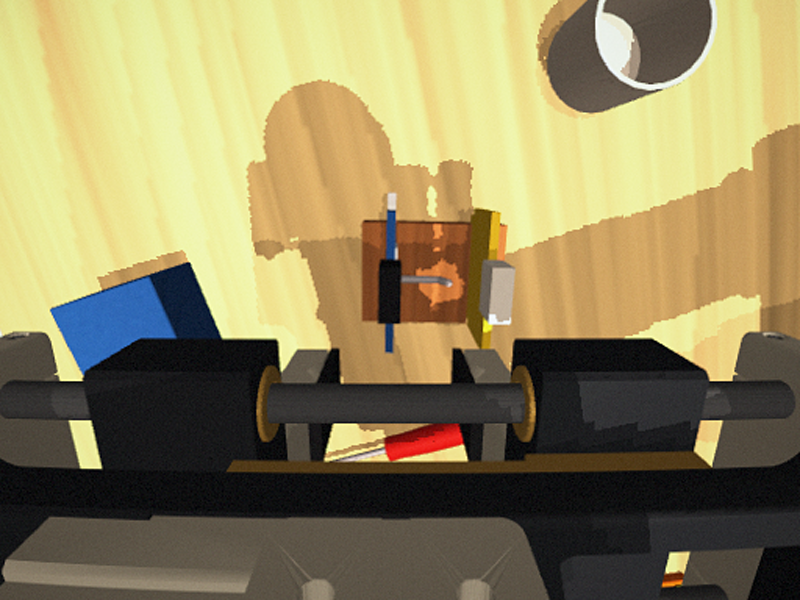

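The wrist view shows the black tab at about (379–401, 259–323), the blue plate's edge from (391,208) to (389,352), the sign to its right, and the hook pointing at the sign.

```bash
python3 - <<'E'
from h import *
import pickle
c=pickle.load(open("w1.pkl","rb")); k=0.64
g=lambda u,v,z: onz("wrist",(u*k-.2,v*k-.2),z,c)
for u,v in [(379.5,259),(400.5,259),(400.5,323),(380,323),(390,291)]: print(g(u,v,.124).round(4))
a=g(391,209,.092);b=g(389,352,.092);d=a-b;print(a,b,np.degrees(np.arctan2(-(-d[0]),-d[1])),(a+b)/2)
e=b-a;print("plate yaw",np.degrees(np.arctan2(-e[0],e[1])))
print(proj("wrist",[[.5593,-.1674,.124]],c)/k)
E
```

```text
[ 0.56   -0.1955  0.124 ]
[ 0.5476 -0.1928  0.124 ]
[ 0.5561 -0.153   0.124 ]
[ 0.5688 -0.1558  0.124 ]
[ 0.5581 -0.1747  0.124 ]
[ 0.5473638  -0.22184413  0.092     ] [ 0.5705273  -0.12345095  0.092     ] -13.2472289879714 [ 0.55894555 -0.17264754  0.092     ]
plate yaw -13.2472289879714
[[390.34760395 302.18005783]]
```

Call:
jog_arm:
  deltas:
    - [[0,0.25,-0.65,-1,-0.012],[0,0,0,-3,0],[0,0,0,-3,0],[0,0,0,-3,0],[0,0,0,-2,0],[0,0,0,-1.3,0],[0,0,0,0,0],[0,0,0,0,0]]

```text
time_s: 2.9
tcp_pos: [0.5597, -0.1725, 0.1133]
eef_rot: [-179.9, 0.0, -103.0]
contact_force: [0.1, 0.6, 0.1]
gripper_width: 0.0437
gripper_force: 0.0
```

Call:
jog_arm:
  deltas:
    - [[-1,0,0,0,0],[-1,0,0,0,0],[-1,0,0,0,0],[-1,0,0,0,0],[-1,0,0,0,0],[-1,0,0,0,0]]
  force: 40

```text
time_s: 3.65
tcp_pos: [0.5593, -0.1722, 0.1128]
eef_rot: [-180.0, 0.0, -103.0]
contact_force: [-0.8, 0.2, 3.6]
gripper_width: 0.0138
gripper_force: 40.0
```

Call:
jog_arm:
  deltas:
    - [[-1,0,0,0.5,0],[-1,0,0,1,0],[-1,0,0,1.5,0],[-1,0,0,2,0],[-1,0,0,3,0],[-1,0,0,3,0],[-1,0,0,3,0],[-1,0,0,1,0]]

```text
time_s: 4.65
tcp_pos: [0.5601, -0.1723, 0.2655]
eef_rot: [-179.8, 0.0, -103.0]
contact_force: [-0.1, -0.2, -2.8]
gripper_width: 0.0137
gripper_force: 40.0
```

```bash
python3 - <<'E'
from h import *
import pickle
s=r.get_state(); print(s["tcp_pos"],s["eef_rot"],s["contact_force"],s["moment"])
c=r.camera_info("wrist"); w=r.capture("wrist");pickle.dump(c,open("w2.pkl","wb"))
S=r.capture("scene"); D=r.capture("side")
p=s["tcp_pos"]
def crop(n,im,w,h):
    u,v=proj(n,p-[0,0,.06])[0]; x,y=int(u-w/2),int(v-h/2); print(n,x,y); return cv2.resize(im[y:y+h,x:x+w],(400,300),interpolation=cv2.INTER_CUBIC)
cv2.imwrite("pics/m2.png",np.vstack([np.hstack([crop("scene",S,80,60),crop("side",D,80,60)]),np.hstack([cv2.resize(w[100:280,150:390],(400,300)),np.zeros((300,400,3),np.uint8)])]))
E
```

```text
[ 0.56006122 -0.17230677  0.26549626] [-1.79759423e+02  4.05533089e-02 -1.02999907e+02] [-0.05421788 -0.18771372 -2.79975643] [ 0.06456927  0.06578407 -0.0192096 ]
scene 147 133
side 252 97
```

View pics/m2.png

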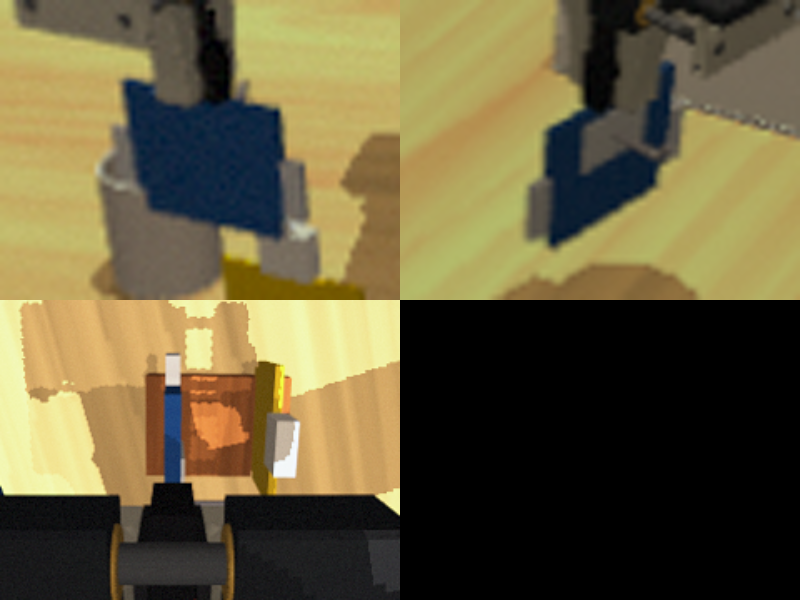

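The plate hangs in the gripper: scene crop corners (123,80), (283,110) and (285,237), side crop corners (547,128) and (548,246). I fit its pose in the grip from these.

```bash
cat > fit2.py <<'E'
from h import *
from scipy.optimize import least_squares
from scipy.spatial.transform import Rotation as R
def fit(obs,t,yaw,off):
    C={n:r.camera_info(n) for n in("scene","side")}
    P=np.array([o[2] for o in obs])/1000-[0,0,.096]
    def W(q): return R.from_euler('xyz',[q[3],0,q[4]]).apply(P)+q[:3]
    px=[np.array(off[o[0]])+np.array(o[1])/5-.4 for o in obs]
    def res(q): return np.array([proj(o[0],a,C[o[0]])[0]-b for o,a,b in zip(obs,W(q),px)])
    s=least_squares(lambda q:np.r_[res(q).ravel(),np.array([q[2]-t[2]])/.001*.3,(q[4]-np.radians(yaw))/np.radians(1)],[*t,0,np.radians(yaw)],loss='soft_l1')
    print(s.x[:3].round(4),np.degrees(s.x[3:]).round(2));print(res(s.x).round(1).tolist())
    dy=np.array([-np.sin(s.x[4]),np.cos(s.x[4])]);d=(s.x[:2]-t[:2]);print("off along y",d@dy,"along x",d@[dy[1],-dy[0]])
if __name__=="__main__":
    a,b="scene","side"
    fit([(a,(123,80),(3,-50,80)),(a,(283,110),(3,50,80)),(a,(285,237),(3,44,0)),(a,(150,205),(3,-44,0)),(a,(304,160),(3,62,50)),(a,(302,218),(3,62,14)),(a,(113,125),(3,-62,50)),
    (b,(147,128),(-3,50,80)),(b,(148,246),(-3,44,0)),(b,(128,180),(-3,62,50)),(b,(127,238),(-3,62,14)),(b,(255,188),(-3,-44,0))],[.56,-.1723,.2605],-13,{a:(147,133),b:(252,97)})
E
python3 fit2.py
```

```text
[ 0.5609 -0.1689  0.2627] [  0.9  -13.28]
[[-0.2, -0.4], [-1.3, -0.8], [-0.5, -0.3], [0.3, 0.4], [-0.6, 0.1], [1.1, 0.2], [-0.1, -0.3], [0.2, 0.4], [-0.2, 0.4], [0.3, 1.1], [-0.2, 0.5], [-0.7, -0.3]]
off along y 0.0035396721253031917 along x 0.0001286626903018002
```

Call:
jog_arm:
  deltas:
    - [[-1,0.4,2.5,0,0.04],[-1,0.4,4,0,0.05],[-1,0.4,5,0,0.05],[-1,0.5,5,0,0.06],[-1,0.5,5,0,0.06],[-1,0.4,5,0,0.05],[-1,0.3,4,0,0.04],[-1,0.3,3,0,0.04]]

```text
time_s: 5.8
tcp_pos: [0.5904, 0.1644, 0.2605]
eef_rot: [179.8, -0.0, -80.5]
contact_force: [-0.5, -0.1, -2.2]
gripper_width: 0.0137
gripper_force: 40.0
```

Call:
jog_arm:
  deltas:
    - [[-1,0.2,2.5,0,0.03],[-1,0.1,2,0,0.01],[-1,0,0,0,0],[-1,0,0,0,0],[-1,0,0,0,0]]

```text
time_s: 6.42
tcp_pos: [0.5942, 0.2071, 0.2627]
eef_rot: [-180.0, -0.0, -78.4]
contact_force: [0.1, 0.1, -1.9]
gripper_width: 0.0139
gripper_force: 40.0
```

```bash
python3 - <<'E'
from h import *
import pickle
s=r.get_state(); print(s["tcp_pos"],s["eef_rot"],s["contact_force"],s["moment"])
c=r.camera_info("wrist"); w=r.capture("wrist");pickle.dump(c,open("w3.pkl","wb"))
S=r.capture("scene"); D=r.capture("side")
p=s["tcp_pos"]
def crop(n,im,w,h):
    u,v=proj(n,p-[0,0,.09])[0]; x,y=int(u-w/2),int(v-h/2); print(n,x,y); return cv2.resize(im[y:y+h,x:x+w],(400,300),interpolation=cv2.INTER_CUBIC)
cv2.imwrite("pics/w3.png",w)
cv2.imwrite("pics/m3.png",np.vstack([np.hstack([crop("scene",S,100,75),crop("side",D,100,75)]),np.hstack([cv2.resize(w[100:280,150:390],(400,300)),cv2.resize(w,(400,300))])]))
E
```

```text
[0.59423313 0.20706709 0.2626651 ] [-1.79999353e+02 -1.20797490e-03 -7.84249964e+01] [ 0.11816501  0.09036938 -1.8941407 ] [0.02650366 0.14340849 0.03636561]
scene 273 155
side 150 174
```

View pics/m3.png

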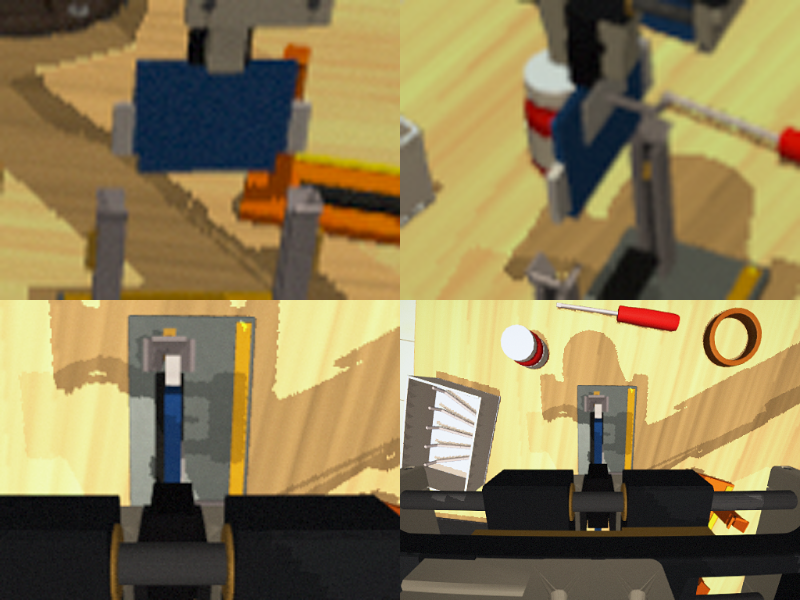

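The plate hangs above the bracket: scene crop ears at (123,130) and (298,125), funnels at (110,195) and (303,197). In the wrist crop the -y ear at (173,370) is over the funnel at (168,352). I need one enlarged crop for the fine alignment.

```bash
python3 - <<'E'
from h import *
w=cv2.imread("pics/w3.png"); S=r.capture("scene"); cv2.imwrite("pics/scene3.png",S); D=r.capture("side")
z=lambda im,x,y,w,h,W,H:cv2.resize(im[y:y+h,x:x+w],(W,H),interpolation=cv2.INTER_CUBIC)
cv2.imwrite("pics/m4.png",np.vstack([np.hstack([z(w,225,105,50,100,200,400),z(S,290,163,75,50,600,400)]),np.hstack([z(D,175,215,80,20*1,800,200)]) ]))
E
```

```text
(no output)
```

View pics/m4.png

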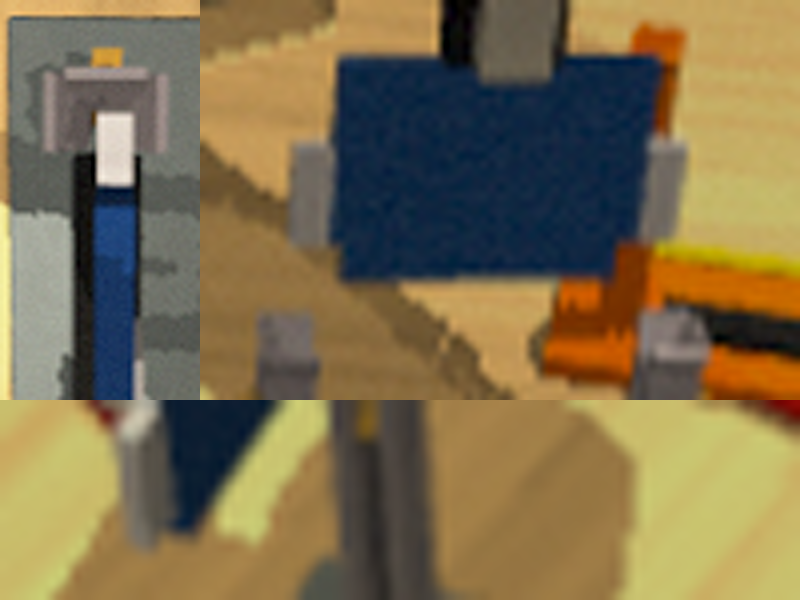

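```bash
python3 - <<'E'
from h import *
import pickle
c=pickle.load(open("w3.pkl","rb"))
g=lambda u,v,z: onz("wrist",(225+u/4-.4,105+v/4-.4),z,c)
a=np.radians(11.5); ex=np.array([np.cos(a),np.sin(a)]); ey=np.array([-np.sin(a),np.cos(a)]); t=np.array([.5942,.2071])
def q(n,p): d=p[:2]-t; print(n,"x %.1f y %.1f mm rel TCP"%(1000*d@ex,1000*d@ey))
q("ear end",g(115,112,.212)); q("ear left",g(96,112,.212)); q("ear right",g(134,112,.212)); q("ear inner",g(115,187,.212))
q("fun left out",g(42,110,.142)); q("fun right out",g(170,110,.142)); q("fun rim outer",g(106,67,.142)); q("fun rim inner",g(106,79,.142)); q("fun inner end",g(48,152,.142))
q("base corner",g(10,17,.012)); q("base edge lower",g(12,395,.012))
print("nominal bracket rel TCP",(np.array([.5947,.2113])-t)@ex,(np.array([.5947,.2113])-t)@ey)
from fit2 import fit
A="scene"
import fit2
s=r.get_state()
E
sed -i 's#/5-.4#/SC-.4#; s#^def fit#SC=5\ndef fit#' fit2.py
python3 - <<'E'
import sys; sys.path.insert(0,'.')
import fit2; fit2.SC=8; a="scene"
L=lambda u,v:(u-200,v)
fit2.fit([(a,L(338,57),(3,-50,80)),(a,L(660,60),(3,50,80)),(a,L(342,280),(3,-44,0)),(a,L(612,275),(3,44,0)),(a,L(290,143),(3,-62,50)),(a,L(293,246),(3,-62,14)),(a,L(687,148),(3,62,50)),(a,L(680,242),(3,62,14))],[.5942,.2071,.2579],11.5,{a:(290,163)})
import numpy as np
from h import *
e=np.radians(11.5);R=np.array([[np.cos(e),-np.sin(e)],[np.sin(e),np.cos(e)]])
for P in [(8,-72,.142),(8,-54,.142),(8,54,.142),(8,72,.142),(8,-72,.12),(8,-54,.12),(8,54,.12),(8,72,.12)]:
    xy=np.array([.5947,.2113])+R@np.array(P[:2])/1000; print(P,((proj(a,[*xy,P[2]])[0]+.4-[290,163])*8+[200,0]).round())
E
```

```text
ear end x 0.3 y -62.1 mm rel TCP
ear left x 3.5 y -62.1 mm rel TCP
ear right x -2.9 y -62.1 mm rel TCP
ear inner x 0.2 y -49.6 mm rel TCP
fun left out x 16.9 y -59.8 mm rel TCP
fun right out x -12.5 y -59.9 mm rel TCP
fun rim outer x 2.2 y -69.5 mm rel TCP
fun rim inner x 2.2 y -66.8 mm rel TCP
fun inner end x 15.7 y -50.3 mm rel TCP
base corner x 35.5 y -86.0 mm rel TCP
base edge lower x 37.6 y 47.7 mm rel TCP
nominal bracket rel TCP 0.0013273076768626942 0.004015999792198856
[0.5956 0.209  0.258 ] [-0.03 11.25]
[[0.2, 0.5], [0.4, -0.1], [-0.1, 0.0], [0.1, 0.3], [0.6, 0.4], [-0.6, -0.3], [0.2, -0.6], [-0.8, -0.2]]
off along y 0.0015696740309570378 along x 0.0017673202664912264
(8, -72, 0.142) [260. 341.]
(8, -54, 0.142) [316. 340.]
(8, 54, 0.142) [646. 336.]
(8, 72, 0.142) [701. 335.]
(8, -72, 0.12) [257. 396.]
(8, -54, 0.12) [311. 395.]
(8, 54, 0.12) [638. 391.]
(8, 72, 0.12) [692. 391.]
```

Call:
jog_arm:
  deltas:
    - [[-1,0.1,0.4,0,-0.006],[-1,0,0,-1,0],[-1,0,0,-1,0],[-1,0,0,-0.8,0],[-1,0,0,-0.4,0],[-1,0,0,0,0],[-1,0,0,0,0]]

```text
time_s: 7.55
tcp_pos: [0.5954, 0.2119, 0.2309]
eef_rot: [-180.0, 0.0, -78.7]
contact_force: [0.3, -0.0, -1.7]
gripper_width: 0.0137
gripper_force: 40.0
```

Call:
jog_arm:
  deltas:
    - [[-1,0,0,-0.2,0],[-1,0,0,-0.2,0],[-1,0,0,-0.2,0],[-1,0,0,-0.2,0],[-1,0,0,0,0]]

```text
time_s: 8.18
tcp_pos: [0.5951, 0.2118, 0.2223]
eef_rot: [180.0, -0.0, -78.7]
contact_force: [0.3, -0.5, -1.4]
gripper_width: 0.0137
gripper_force: 40.0
```

Call:
jog_arm:
  deltas:
    - [[-1,0,0,-0.2,0],[-1,0,0,-0.2,0],[-1,0,0,-0.2,0],[-1,0,0,0,0]]

```text
time_s: 8.68
tcp_pos: [0.5951, 0.2118, 0.2163]
eef_rot: [180.0, -0.0, -78.7]
contact_force: [0.7, -0.3, -1.7]
gripper_width: 0.0139
gripper_force: 40.0
```

Call:
jog_arm:
  deltas:
    - [[-1,0,0,-0.2,0],[-1,0,0,-0.2,0],[-1,0,0,-0.2,0],[-1,0,0,0,0]]

```text
time_s: 9.18
tcp_pos: [0.5951, 0.2118, 0.2103]
eef_rot: [180.0, -0.0, -78.7]
contact_force: [0.5, 0.1, -2.2]
gripper_width: 0.014
gripper_force: 40.0
```

Call:
jog_arm:
  deltas:
    - [[-1,0,0,-0.2,0],[-1,0,0,-0.2,0],[-1,0,0,-0.2,0],[-1,0,0,0,0]]

```text
time_s: 9.68
tcp_pos: [0.5951, 0.2118, 0.2043]
eef_rot: [180.0, -0.0, -78.7]
contact_force: [-0.0, 0.0, -1.2]
gripper_width: 0.0136
gripper_force: 40.0
```

Call:
jog_arm:
  deltas:
    - [[-1,0,0,-0.2,0],[-1,0,0,-0.2,0],[-1,0,0,-0.2,0],[-1,0,0,0,0]]

```text
time_s: 10.18
tcp_pos: [0.5951, 0.2118, 0.1983]
eef_rot: [180.0, -0.0, -78.7]
contact_force: [-0.4, 0.6, -1.6]
gripper_width: 0.0135
gripper_force: 40.0
```

Call:
jog_arm:
  deltas:
    - [[-1,0,0,-0.2,0],[-1,0,0,-0.2,0],[-1,0,0,-0.2,0],[-1,0,0,0,0]]

```text
time_s: 10.68
tcp_pos: [0.5953, 0.2117, 0.1926]
eef_rot: [180.0, -0.0, -78.7]
contact_force: [0.2, -1.7, -0.8]
gripper_width: 0.0137
gripper_force: 40.0
```

Call:
jog_arm:
  deltas:
    - [[-1,0,0,-0.2,0],[-1,0,0,-0.2,0],[-1,0,0,0,0]]

```text
time_s: 11.05
tcp_pos: [0.5956, 0.212, 0.1889]
eef_rot: [-179.9, 0.0, -78.7]
contact_force: [1.2, -0.1, 2.6]
gripper_width: 0.0138
gripper_force: 40.0
```

Call:
jog_arm:
  deltas:
    - [[-1,0,0,-0.2,0],[-1,0,0,-0.2,0],[-1,0,0,0,0]]

```text
time_s: 11.42
tcp_pos: [0.595, 0.2118, 0.1838]
eef_rot: [180.0, -0.0, -78.7]
contact_force: [2.0, -0.1, -0.6]
gripper_width: 0.0139
gripper_force: 40.0
```

Call:
jog_arm:
  deltas:
    - [[-1,0,0,-0.2,0],[-1,0,0,-0.2,0],[-1,0,0,-0.2,0],[-1,0,0,0,0]]

```text
time_s: 11.92
tcp_pos: [0.5949, 0.2117, 0.178]
eef_rot: [180.0, -0.0, -78.7]
contact_force: [1.1, 0.2, -1.3]
gripper_width: 0.0141
gripper_force: 40.0
```

Call:
jog_arm:
  deltas:
    - [[-1,0,0,-0.2,0],[-1,0,0,-0.2,0],[-1,0,0,-0.2,0],[-1,0,0,0,0]]

```text
time_s: 12.42
tcp_pos: [0.5952, 0.2118, 0.1722]
eef_rot: [180.0, -0.0, -78.7]
contact_force: [1.0, -0.7, -0.9]
gripper_width: 0.0141
gripper_force: 40.0
```

Call:
jog_arm:
  deltas:
    - [[-1,0,0,-0.2,0],[-1,0,0,-0.2,0],[-1,0,0,-0.2,0],[-1,0,0,0,0]]

```text
time_s: 12.92
tcp_pos: [0.5951, 0.2118, 0.1662]
eef_rot: [180.0, -0.0, -78.7]
contact_force: [1.2, 0.0, -1.0]
gripper_width: 0.0135
gripper_force: 40.0
```

Call:
jog_arm:
  deltas:
    - [[-1,0,0,-0.2,0],[-1,0,0,-0.2,0],[-1,0,0,-0.2,0],[-1,0,0,0,0]]

```text
time_s: 13.42
tcp_pos: [0.5951, 0.2118, 0.1602]
eef_rot: [180.0, -0.0, -78.7]
contact_force: [0.3, -0.9, -1.9]
gripper_width: 0.0136
gripper_force: 40.0
```

Call:
jog_arm:
  deltas:
    - [[-1,0,0,-0.2,0],[-1,0,0,-0.2,0],[-1,0,0,0,0]]

```text
time_s: 13.8
tcp_pos: [0.5951, 0.2118, 0.1562]
eef_rot: [180.0, -0.0, -78.7]
contact_force: [0.4, -0.5, -2.5]
gripper_width: 0.0138
gripper_force: 40.0
```

Call:
jog_arm:
  deltas:
    - [[-1,0,0,-0.1,0],[-1,0,0,-0.1,0],[-1,0,0,-0.1,0],[-1,0,0,0,0]]

```text
time_s: 14.3
tcp_pos: [0.5952, 0.2118, 0.1534]
eef_rot: [180.0, -0.0, -78.7]
contact_force: [0.9, -1.0, -0.1]
gripper_width: 0.0135
gripper_force: 40.0
```

Call:
jog_arm:
  deltas:
    - [[-1,0,0,-0.1,0],[-1,0,0,-0.1,0],[-1,0,0,0,0]]

```text
time_s: 14.68
tcp_pos: [0.5952, 0.2118, 0.1514]
eef_rot: [180.0, -0.0, -78.7]
contact_force: [0.8, 0.3, -0.5]
gripper_width: 0.0139
gripper_force: 40.0
```

Call:
jog_arm:
  deltas:
    - [[-1,0,0,-0.1,0],[-1,0,0,-0.1,0],[-1,0,0,0,0]]

```text
time_s: 15.05
tcp_pos: [0.5947, 0.2115, 0.1488]
eef_rot: [179.9, -0.0, -78.7]
contact_force: [0.7, -1.0, -4.7]
gripper_width: 0.0138
gripper_force: 40.0
```

Call:
jog_arm:
  deltas:
    - [[-1,0,0,-0.1,0],[-1,0,0,-0.1,0],[-1,0,0,0,0]]

```text
time_s: 15.42
tcp_pos: [0.5954, 0.212, 0.1477]
eef_rot: [-180.0, 0.0, -78.7]
contact_force: [-0.1, 0.9, -2.6]
gripper_width: 0.0135
gripper_force: 40.0
```

Call:
jog_arm:
  deltas:
    - [[-1,0,0,-0.1,0],[-1,0,0,0,0]]

```text
time_s: 15.68
tcp_pos: [0.5956, 0.212, 0.147]
eef_rot: [-179.9, 0.0, -78.7]
contact_force: [0.7, 0.1, 0.3]
gripper_width: 0.0136
gripper_force: 40.0
```

Call:
jog_arm:
  deltas:
    - [[-1,0,0,-0.1,0],[-1,0,0,0,0]]

```text
time_s: 15.92
tcp_pos: [0.5957, 0.2121, 0.1469]
eef_rot: [-179.9, 0.0, -78.7]
contact_force: [-2.8, -1.2, 7.2]
gripper_width: 0.0141
gripper_force: 40.0
```

Call:
jog_arm:
  deltas:
    - [[-1,0,0,-0.05,0],[-1,0,0,0,0]]

```text
time_s: 16.18
tcp_pos: [0.5958, 0.2121, 0.1467]
eef_rot: [-179.9, 0.0, -78.7]
contact_force: [-2.1, -0.3, 9.0]
gripper_width: 0.0138
gripper_force: 40.0
```

```bash
python3 - <<'E'
from h import *
s=r.get_state(); p=s["tcp_pos"]; print(s["contact_force"])
def crop(n,im,w,h):
    u,v=proj(n,p-[0,0,.06])[0]; x,y=int(u-w/2),int(v-h/2); print(n,x,y); return cv2.resize(im[y:y+h,x:x+w],(400,400),interpolation=cv2.INTER_CUBIC)
cv2.imwrite("pics/m5.png",np.hstack([crop("scene",r.capture("scene"),75,75),crop("side",r.capture("side"),75,75)]))
E
```

```text
[-2.06741036 -0.25957608  8.97277411]
scene 285 182
side 163 200
```

View pics/m5.png

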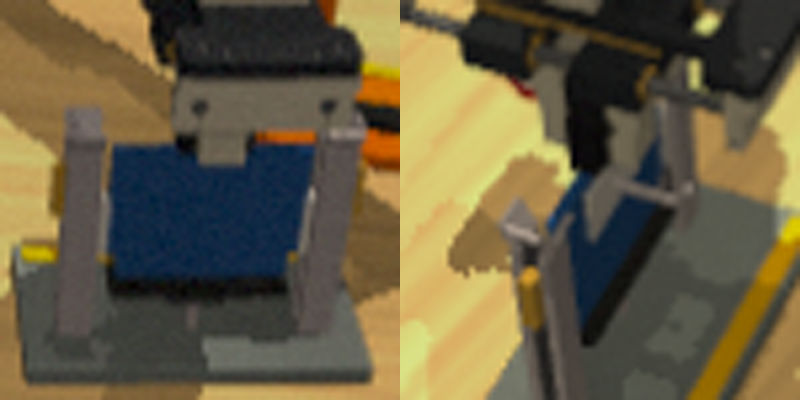

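The plate rests on the black ledge between the uprights, hook towards the stripe (side crop, hook tip near (690,190)). I'll push slightly more, then a light tug to test the clips.

Call:
jog_arm:
  deltas:
    - [[-1,0,0,-0.05,0],[-1,0,0,0,0]]

```text
time_s: 16.52
tcp_pos: [0.5958, 0.2121, 0.1466]
eef_rot: [-179.9, 0.0, -78.7]
contact_force: [-3.4, 0.0, 11.6]
gripper_width: 0.0137
gripper_force: 40.0
```

Call:
jog_arm:
  deltas:
    - [[-1,0,0,0.1,0],[-1,0,0,0.1,0],[-1,0,0,0,0]]

```text
time_s: 16.9
tcp_pos: [0.5955, 0.212, 0.1469]
eef_rot: [-180.0, 0.0, -78.7]
contact_force: [-0.8, -0.2, 4.0]
gripper_width: 0.0137
gripper_force: 40.0
```

Call:
jog_arm:
  deltas:
    - [[-1,0,0,0.1,0],[-1,0,0,0,0]]

```text
time_s: 17.15
tcp_pos: [0.5949, 0.2117, 0.147]
eef_rot: [179.9, -0.0, -78.7]
contact_force: [-0.4, -0.8, -1.7]
gripper_width: 0.0139
gripper_force: 40.0
```

Call:
jog_arm:
  deltas:
    - [[-0.4,0,0,0,0],[-0.4,0,0,0,0],[-0.4,0,0,0,0],[-0.4,0,0,0,0]]

```text
time_s: 17.65
tcp_pos: [0.5952, 0.2118, 0.1476]
eef_rot: [180.0, -0.0, -78.7]
contact_force: [0.5, -0.6, -0.7]
gripper_width: 0.0263
gripper_force: 0.0
```

Call:
jog_arm:
  deltas:
    - [[-0.4,0,0,1,0],[-0.4,0,0,2,0],[-0.4,0,0,3,0],[-0.4,0,0,4,0],[-0.4,0,0,4,0],[-0.4,-2,0,3,0],[-0.4,-4,-2,0,0],[-0.4,-4,-2,0,0]]

```text
time_s: 18.65
tcp_pos: [0.4943, 0.1714, 0.3184]
eef_rot: [-179.9, 0.0, -78.7]
contact_force: [0.2, -0.1, -0.0]
gripper_width: 0.0261
gripper_force: 0.0
```

```bash
python3 - <<'E'
from h import *
s=r.get_state(); print(s["contact_force"],s["tcp_pos"])
p=np.array([.595,.212,.1])
def crop(n,im,w,h):
    u,v=proj(n,p)[0]; x,y=int(u-w/2),int(v-h/2); return cv2.resize(im[y:y+h,x:x+w],(400,400),interpolation=cv2.INTER_CUBIC)
S=r.capture("scene")
cv2.imwrite("pics/m6.png",np.hstack([crop("scene",S,70,70),crop("side",r.capture("side"),70,70)]))
E
```

```text
[ 0.16687993 -0.1201472  -0.04034957] [0.49429931 0.17140212 0.31842335]
```

View pics/m6.png

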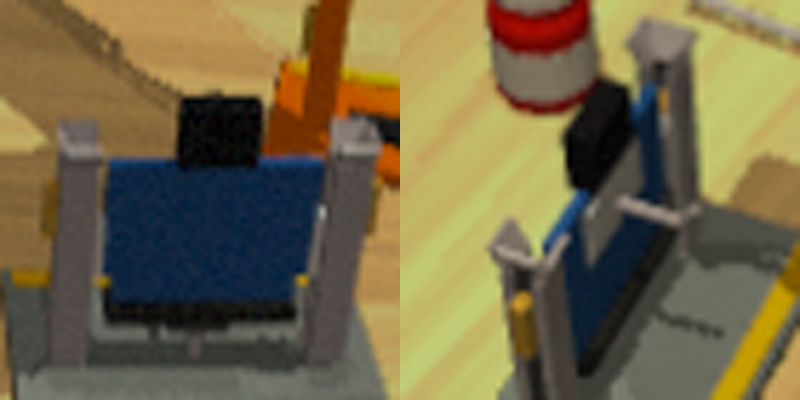

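The plate sits flat and free, hook towards the stripe. I compare the brass pixels with the first picture to see whether the clips are back at rest.

```bash
python3 - <<'E'
from h import *
for n in("scene","side"):
    A=cv2.imread(f"pics/{n}0.png"); B=r.capture(n)
    for k,im in(("before",A),("after",B)):
        h=cv2.cvtColor(im,cv2.COLOR_BGR2HSV); m=cv2.inRange(h,(15,110,50),(28,255,255))
        x,y=(275,190) if n=="scene" else (165,195)
        m2=m[y:y+70,x:x+90]; q,l,st,ce=cv2.connectedComponentsWithStats(m2)
        print(n,k,[(s[:5].tolist(),c.round(1).tolist()) for s,c in zip(st[1:],ce[1:]) if 6<s[4]<80])
E
```

```text
scene before []
scene after []
side before [([33, 0, 7, 10, 27], [35.2, 2.4]), ([62, 0, 9, 6, 28], [65.8, 2.3]), ([45, 19, 3, 5, 14], [46.1, 21.1]), ([21, 24, 18, 20, 48], [27.8, 34.8]), ([27, 28, 16, 20, 67], [35.2, 38.3]), ([20, 55, 5, 12, 48], [22.1, 60.4]), ([6, 56, 13, 14, 67], [12.8, 63.5])]
side after [([33, 0, 7, 10, 27], [35.2, 2.4]), ([61, 0, 9, 6, 28], [65.5, 2.5]), ([46, 19, 2, 5, 8], [46.6, 21.0]), ([21, 32, 10, 11, 34], [25.1, 37.6]), ([20, 55, 5, 12, 49], [22.1, 60.5]), ([6, 56, 13, 14, 68], [12.7, 63.5])]
```

```bash
python3 - <<'E'
from h import *
A=cv2.imread("pics/scene0.png"); B=r.capture("scene")
for y in (212,215,218):
  for x in(290,346):
    print(y,x,"before",A[y,x:x+14].tolist()); print(y,x,"after ",B[y,x:x+14].tolist())
E
```

```text
212 290 before [[99, 173, 189], [97, 175, 190], [99, 176, 189], [103, 175, 191], [95, 167, 180], [66, 134, 155], [54, 105, 126], [47, 69, 84], [69, 75, 81], [72, 76, 84], [72, 77, 85], [70, 75, 82], [69, 73, 82], [71, 75, 83]]
212 290 after  [[61, 109, 140], [56, 106, 137], [59, 106, 138], [63, 111, 143], [58, 104, 132], [45, 100, 132], [39, 81, 110], [46, 69, 81], [69, 74, 80], [74, 77, 85], [68, 73, 80], [72, 74, 78], [68, 74, 81], [67, 71, 78]]
212 346 before [[69, 74, 81], [68, 71, 81], [71, 74, 81], [67, 72, 82], [68, 72, 80], [67, 79, 89], [54, 102, 131], [17, 100, 158], [0, 49, 117], [0, 50, 115], [0, 44, 112], [0, 45, 110], [0, 48, 116], [0, 52, 121]]
212 346 after  [[72, 73, 83], [69, 74, 81], [73, 77, 86], [70, 75, 81], [71, 76, 84], [68, 79, 90], [55, 101, 129], [7, 98, 158], [0, 52, 120], [0, 47, 115], [0, 43, 111], [0, 49, 117], [0, 49, 115], [0, 47, 119]]
215 290 before [[91, 161, 188], [90, 159, 190], [91, 159, 191], [93, 162, 191], [75, 135, 162], [32, 81, 106], [12, 68, 95], [51, 68, 83], [72, 75, 83], [66, 73, 80], [72, 76, 85], [75, 79, 85], [70, 73, 80], [72, 73, 
[... 877 characters left out ...]
1, 75, 82], [70, 77, 82]]
218 290 after  [[51, 95, 123], [56, 98, 125], [57, 98, 127], [58, 99, 125], [36, 79, 105], [21, 71, 97], [21, 72, 99], [62, 68, 74], [73, 75, 81], [70, 75, 81], [71, 76, 85], [70, 76, 83], [69, 76, 82], [70, 76, 83]]
218 346 before [[70, 75, 79], [66, 74, 81], [70, 72, 81], [69, 72, 79], [66, 73, 81], [49, 73, 90], [43, 92, 115], [90, 161, 180], [99, 173, 192], [100, 173, 191], [100, 175, 190], [101, 173, 191], [96, 172, 189], [100, 171, 189]]
218 346 after  [[73, 76, 84], [70, 77, 85], [69, 75, 82], [71, 74, 82], [70, 72, 82], [51, 76, 90], [35, 85, 113], [79, 141, 180], [83, 146, 189], [82, 149, 190], [86, 150, 192], [84, 148, 190], [85, 147, 190], [85, 149, 190]]
```

Both clips are exactly where they were at rest.

```bash
python3 -c "
from plant import r
print(r.close_job())"
```

```text
the job is handed in; nothing more can be done
None
```

The blue plate sits flat on the grey bracket's ledge with its hook towards the yellow stripe. Both clips are back at rest, the highest push I read was about 12 N, and the job was handed in at roughly 19 s with the gripper clear.

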